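# Still the swinging dip basket and lower it into the rinse tub

## Task

Draw the trolley off the drain end by the red grip (the parked basket drops off its shelf and swings), bring the dip basket over the middle of the blue tub and kill its swing by working the grip alone. With the basket still fully raised, let it hang practically still and centred over the blue tub for a good four seconds, then lower it gently all the way down into the tub without knocking either tub, let go of the grip and leave everything hanging quietly. Do not touch the basket, swing it wildly or disturb the things on the table.

Things in the scene. Friction and masses are not known exactly. Their poses are not given: they have to be found in the camera images.
- rig: Fixed yellow floor frame beyond the table's front edge with two level round bars 90 mm apart (axes at z = 60 mm). Origin at z = 0 midway between its end posts; its y axis runs along the bars from the drain end to the far end, x away from the robot; yaw varies a little. At the -y end an aluminium drain shelf (top z = -429 mm) ends in a lip 400 mm to the -y side of the origin.
- trolley (a joint): Travel in m of the small blue wheeled trolley along the rig's +y; 0 = parked at the drain end (rod axis 380 mm to the -y side of the rig's origin), end stop at 0.76. It weighs 0.4 kg and has a drag brake of about 4 N: it stays where it is left.
- lift_rod (a joint): How far in m the vertical rod (0.2 kg) in the trolley's sleeve has been lowered: 0 = fully raised on its top stop, as at the start; 0.18 = fully down on its bottom stop. The sleeve grips it with about 13 N, so it stays at any height; pushing it down takes 4 to 10 N.
- grip (a point): Centre of the red T-grip bar on top of the rod: 110 mm long across the rail (along the rig's x), 30 mm wide along the rail (pinch it this way from above), 28 mm high. At z = 330 mm raised, 150 mm fully lowered; the trolley's top below it is at z = 114 mm. Rod and pin are straight below it.
- pin (a point): The hinge pin at the foot of the rod, 300 mm straight below the grip; its axis is the rig's x axis, so the basket swings only along the rail.
- hanger (a joint): Swing in rad of hanger and basket about the pin: 0 plumb, positive with the basket displaced to the rig's +y (far end). Hardly damped: it swings for minutes. Period 1.27 s (simple pendulum of 0.40 m). At the start -0.22: the foot ball stands on the drain shelf until the trolley has drawn it over the lip, then the basket drops off and swings free.
- basket: Round wire dip basket with metal finials, 120 mm in diameter, 110 mm high, fixed on the hanger (0.55 kg together, varying by a third). Origin at the centre of its underside, 450 mm below the pin; z axis towards the pin. A black foot ball reaches 20 mm below the origin.
- tub_blue_mouth (a point): Centre of the mouth, at rim height, of the blue tub, the target: round, plastic, 280 mm high, on the floor under the rail, rim at z = -470 mm, mouth 258 mm clear inside, 200 mm at the bottom. The raised basket clears the rims by 30 mm. Either tub may be the one nearer the drain end.
- tub_blue: The same blue tub; origin at the centre of its underside on the floor.
- tub_white: White tub of the same size, not to be used; origin at the centre of its underside on the floor. It stands under the rail too.
- spray_bottle: Spray bottle on the table, 68 mm thick, 160 mm high; leave alone. Origin under its centre.
- jar: Jar on the table, 80 mm in diameter and 80 mm high; leave alone. Origin under its centre.
- sample_plate: Dark steel sample plate lying on the table, 80 x 120 x 6 mm; leave alone. Origin under its centre.

How it is judged:
By the outcome, as a careful person would: the job done as asked, in the order asked, and still so for the second after the job is handed in, with the robot touching nothing.
It also fails if it takes over 61 s, if anything falls off the work surface, if the arm or the gripper's body presses on something with over 40 N, if the wrist force passes 120 N, or if a joint passes its speed limit or range.

## Robot

A 6-joint arm with a two-finger parallel gripper is mounted at the origin on the work surface. World frame = base frame: x ahead of the robot, y to its left, z up, the work surface at z = 0. Lengths are in m, angles in degrees, forces in N, time in s.
With the tool pointing down it reaches from about 0.375 to 0.9 m from the base axis. Payload 3.1 kg.
Tool frame: the origin (TCP) lies between the finger pads; the fingertips stand 11 mm ahead of it and the grasp point (between the pads) lies 8 mm behind it; z points along the fingers, y is the line along which they close (so a half turn about z gives the same grasp; the last joint's range is limited). The gripper opens to 87 mm and grips with 3 to 60 N. Pads are 19 mm wide; open, the fingers measure 117 mm over their backs; the gripper's body (75 mm by 190 mm) begins 51 mm behind the grasp point.
Start: joints at [55.262, 30.224, 82.088, -0, 67.689, -10.227], TCP at [0.259, 0.569, 0.234] pointing down, gripper open.
Joint ranges: [-176.69, 176.69], [-43.24, 126.21], [12.49, 139.97], [-82, 262], [0, 151.66], [-163.58, 163.58]. Speed limits (degrees/s): [159.86, 159.86, 180, 180, 180, 180].

## Interface

Orientations are given as a 3x3 rotation matrix whose columns are the frame's x, y, z axes.
In Python, from rig import bot, viewer, workorder, models gives the robot as it stands.
- The arm moves only by the shell command python3 -m jog 'ROWS'. ROWS is JSON, a list of rows, each a list of 7 numbers: the opening, from 0 (shut) to 1 (fully open), then the shift along the tool's x, y, z in m, then the turn, a rotation vector about the tool's x, y, z in degrees. In form: [[claw, x, y, z, ax, ay, az], ...]. A call has 1 to 20 rows; each row is the pose to reach, as a shift and turn from the pose commanded when the call began, along the tool's axes at that moment; what a row does not reach only later rows make up. A row lasts 1/8 s, in which the tool goes at most 62.5 mm and 10.7 degrees, less where a joint would pass 70% of its speed; a pose out of reach is approached as far as the arm can. A call with a gripper value outside its range is refused whole. The fingers move at their own pace and stop on an object; the grip force is fixed at half the most. Time passes only in rows, so rows that repeat a pose let the fingers close. It gives the time, the measured TCP pose, the force, the opening and the grip force at its end, in the units of the state.
- bot.read_state(): the state, without advancing time (a new reading comes with each control period).
- viewer.capture(name): name is "side" or "top" or "wrist"; returns (picture, depth): 480x640x3 uint8, blue, green, red; 480x640 float32, m along the optical axis (not along the pixel's ray), 0 where there is no reading.
- viewer.camera_info(name): a dict with "fx", "fy", "cx", "cy" (pixels), "world_to_cam" (4x4, takes a point from world to camera coordinates). Camera axes: x right, y down, z forward; pixel columns grow to the right and rows downward; lengths in m; the calibration is good to about 2 mm. A picture is of the moment at which its call begins: read the wrist's pose just before it. camera_info takes no time and is no camera call; for the wrist camera it gives the pose at the moment of the call.
- workorder.hand_in(): hands the job in; it is judged then, once.
Trained networks look in the newest picture that a camera, given by its name, has taken for a name from the list of things; names that differ only in an ending like _2 or _b are one class to them, and where a whole thing is asked for, a point or a joint stands for the part that bears it (a point fixed in the world has none). Each returns a list of dicts, best first, with "p" (0 to 1); they miss things now and then, are a little off and sometimes report something else, mostly with a low value. They report only what shows in the picture. A call takes as long as a camera call.
- models.outline_of(camera, thing): "mask" (480x640 bool, what is visible of it).
- models.tip_of(camera, thing): "xyz" ([x, y, z] in m, in world coordinates, good to about 4 mm: a listed point, or the origin of a listed thing).
The state is a dict: "time_s": time; "joint_positions": joint angles; "qvel": joint speeds; "tau": joint torques, N m; "position": TCP position; "tcp_rot": TCP orientation; "force": force on the tool from outside, world axes, zero at the start; "moment": the same for the moment, N m; "opening": opening from 0.0 (shut) to 1.0 (fully open); "grasp_force": force on a finger pad.
Only numpy, scipy, OpenCV 4.12 (cv2) and the standard library are available. Lean on these libraries where they do the work, as an engineer would, in place of code of your own. Each camera call takes 0.05 s, during which the arm holds its last target. There are 200 camera calls.

## Working session

There is one attempt and no reset: what is moved stays moved. The work goes in short steps, Python scripts to look and compute and a shell command to move; the robot and the scene stay as the last step left them, time stands still between calls to the robot, and variables do not carry over. Pictures are saved under pics/ and viewed, at most 10 in all, crops included, and the job is handed in when it is done.

```bash
ls; mkdir -p pics; cat > h.py <<'E'
import numpy as np, cv2
from rig import bot, viewer, workorder, models
def px2w(cam,u,v,d):
    i=viewer.camera_info(cam); T=np.linalg.inv(np.array(i["world_to_cam"]))
    return (T@[ (u-i["cx"])/i["fx"]*d,(v-i["cy"])/i["fy"]*d,d,1])[:3]
def w2px(cam,p):
    i=viewer.camera_info(cam); c=np.array(i["world_to_cam"])@[*p,1]
    return i["fx"]*c[0]/c[2]+i["cx"], i["fy"]*c[1]/c[2]+i["cy"]
E
python3 - <<'E'
from h import *
np.set_printoptions(precision=4,suppress=True)
s=bot.read_state(); print(s["time_s"],s["position"],s["tcp_rot"])
for c in ("side","top"):
    im,d=viewer.capture(c); cv2.imwrite(f"pics/{c}0.png",im)
    for t in ("grip","pin","tub_blue_mouth","tub_blue","tub_white","rig","basket"):
        print(c,t,[(np.round(r["xyz"],4),round(r["p"],2)) for r in models.tip_of(c,t)[:2]])
print(bot.read_state()["time_s"])
E
```

```text
pics
0.0 [0.2589 0.5681 0.2326] [[-0.9099  0.4149 -0.0012]
 [ 0.4149  0.9099 -0.0018]
 [ 0.0004 -0.0021 -1.    ]]
side grip [(array([ 0.5821, -0.4322, -0.4071]), 0.69), (array([ 0.5814, -0.337 ,  0.3256]), 0.63)]
side pin []
side tub_blue_mouth [(array([ 0.5499,  0.2688, -0.4712]), 0.81)]
side tub_blue []
side tub_white [(array([ 0.572 , -0.097 , -0.7488]), 0.97)]
side rig [(array([ 0.5653,  0.0004, -0.0007]), 0.61)]
side basket []
top grip [(array([ 0.582 , -0.3321,  0.3291]), 0.64), (array([ 0.5517,  0.2647, -0.7504]), 0.21)]
top pin [(array([ 0.5809, -0.3312,  0.031 ]), 0.75)]
top tub_blue_mouth [(array([ 0.5509,  0.2707, -0.4678]), 0.74)]
top tub_blue [(array([ 0.5523,  0.2646, -0.7516]), 0.82), (array([0.5663, 0.007 , 0.0001]), 0.69)]
top tub_white [(array([ 0.5644, -0.0946, -0.7493]), 0.88)]
top rig [(array([ 0.5663,  0.0057, -0.0018]), 0.88)]
top basket [(array([ 0.5831, -0.4265, -0.41  ]), 0.56)]
0.8
```

View pics/side0.png

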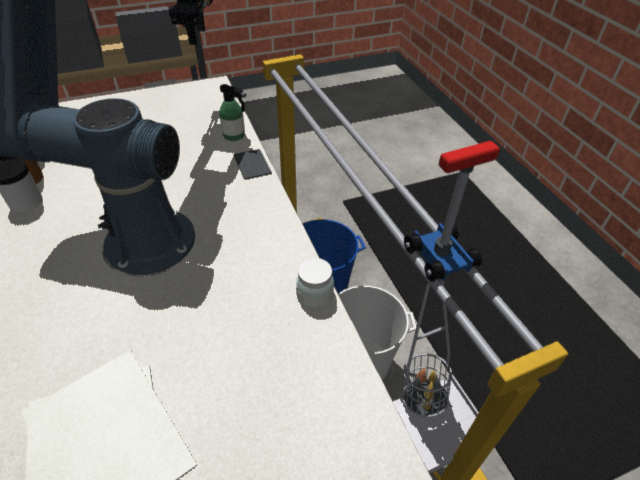

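View pics/top0.png

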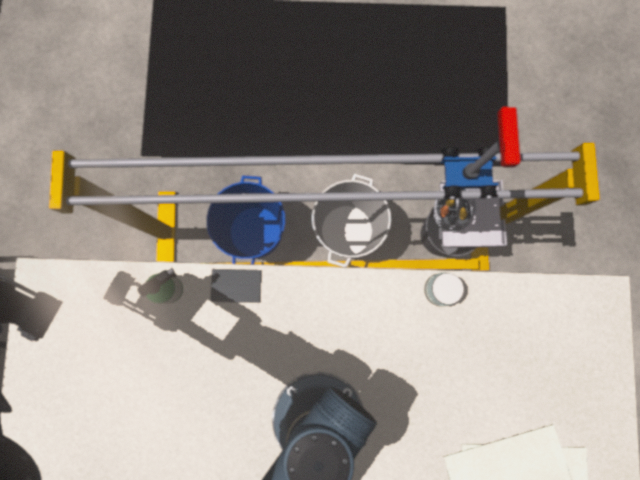

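The side view shows the red grip at about (470,157), blue trolley (440,248) and basket on the shelf (427,385). The top view shows the grip at (509,136), blue tub (247,222), white tub (352,220), with the blue tub beyond the white one. Next I'll measure these points precisely.

```bash
cat >> h.py <<'E'
def cloud(cam,im,d):
    i=viewer.camera_info(cam); T=np.linalg.inv(np.array(i["world_to_cam"]))
    v,u=np.mgrid[:480,:640]
    P=np.stack([(u-i["cx"])/i["fx"]*d,(v-i["cy"])/i["fy"]*d,d,np.ones_like(d)],-1)@T.T
    P=P[...,:3]; P[d<=0]=np.nan
    return P
E
python3 - <<'E'
from h import *
from scipy.optimize import least_squares
np.set_printoptions(precision=4,suppress=True)
for c in ("side","top"):
    im,d=viewer.capture(c); P=cloud(c,im,d); hsv=cv2.cvtColor(im,cv2.COLOR_BGR2HSV)
    m=((hsv[...,0]<6)|(hsv[...,0]>174))&(hsv[...,1]>180)&(P[...,2]>.25)&(P[...,2]<.4)&(P[...,0]>.4)
    m=cv2.erode(m.astype(np.uint8),np.ones((3,3)))>0
    Q=P[m]; 
    t=Q[Q[:,2]>np.percentile(Q[:,2],80)-.004]
    print(c,"red",len(Q),Q.min(0),Q.max(0),"top",np.percentile(t,[1,50,99],axis=0))
    (cx,cy),wh,a=cv2.minAreaRect((t[:,:2]*1000).astype(np.float32)); print("rect",cx,cy,wh,a)
    # bars
    for lo,hi in ((.46,.56),(.56,.68)):
        b=(abs(P[...,2]-.067)<.008)&(P[...,0]>lo)&(P[...,0]<hi)&(hsv[...,1]<60)&(abs(P[...,1])<.5)
        B=P[b]
        if len(B)>50:
            for _ in range(3):
                k=np.polyfit(B[:,1],B[:,0],1); r=B[:,0]-np.polyval(k,B[:,1]); B=B[abs(r)<.015]
            print(c,"bar",len(B),k,B[:,1].min(),B[:,1].max(),np.median(B[:,2]))
    ye=(abs(hsv[...,0].astype(int)-24)<7)&(hsv[...,1]>170)&(P[...,2]>.03)
    for sg in (-1,1):
        Y=P[ye&(P[...,1]*sg>.3)]; 
        if len(Y): print(c,"post",len(Y),np.percentile(Y,[2,50,98],axis=0))
    for name,mm in (("blue",(abs(hsv[...,0].astype(int)-112)<12)&(hsv[...,1]>120)&(P[...,1]>.1)),("white",(hsv[...,1]<60)&(P[...,1]<.08)&(P[...,1]>-.27))):
        q=mm&(abs(P[...,2]+.47)<.008)&(P[...,0]>.35)&(P[...,0]<.75); R=P[q]
        if len(R)>20:
            f=least_squares(lambda x:np.hypot(R[:,0]-x[0],R[:,1]-x[1])-x[2],[.55,R[:,1].mean(),.135],loss="soft_l1",f_scale=.004)
            print(c,name,len(R),f.x,np.median(R[:,2]))
    print(c,[(t,[(np.round(r["xyz"],4),round(r["p"],2)) for r in models.tip_of(c,t)[:2]]) for t in ("grip","basket","tub_blue_mouth")])
E
```

```text
side red 846 [ 0.5225 -0.3533  0.322 ] [ 0.6279 -0.3233  0.345 ] top [[ 0.5258 -0.3509  0.3389]
 [ 0.574  -0.3405  0.3422]
 [ 0.6259 -0.3257  0.3446]]
rect 576.2214965820312 -339.01593017578125 (102.2816390991211, 25.07670783996582) 4.413355350494385
side bar 2093 [-0.0441  0.5152] -0.4996507594813788 0.4977623823304864 0.06642616261584222
side bar 1778 [-0.0453  0.605 ] -0.4994836661172963 0.4992664848367949 0.06634312188166769
side post 2029 [[ 0.5215 -0.6367  0.0342]
 [ 0.5779 -0.6271  0.0871]
 [ 0.6555 -0.6058  0.091 ]]
side post 591 [[0.4661 0.5974 0.0341]
 [0.5326 0.606  0.0747]
 [0.5994 0.6295 0.0899]]
side blue 193 [0.5509 0.2616 0.1305] -0.473666509836166
side white 342 [ 0.5663 -0.1     0.1317] -0.4729049767818456
side [('grip', [(array([ 0.5816, -0.3366,  0.328 ]), 0.83)]), ('basket', [(array([ 0.5835, -0.4304, -0.4059]), 0.72)]), ('tub_blue_mouth', [(array([ 0.5509,  0.2701, -0.47  ]), 0.81)])]
top red 838 [ 0.5243 -0.3447  0.3289] [ 0.6298 -0.3141  0.3489] top [[ 0.526  -0.342   0.3409]
 [ 0.5761 -0.3286  0.3437]
 [ 0.627  -0.3166  0.3473]]
rect 577.1769409179688 -329.1702880859375 (105.6943130493164, 25.475553512573242) 1.7266806364059448
top bar 3269 [-0.0461  0.5168] -0.4993750936616813 0.4999178017716456 0.06816551214512545
top bar 2904 [-0.0469  0.6066] -0.49979311335864807 0.4990779871731564 0.06824507858672757
top post 1232 [[ 0.523  -0.6281  0.0317]
 [ 0.5888 -0.6051  0.0874]
 [ 0.6552 -0.5964  0.0937]]
top post 700 [[0.4704 0.6067 0.0838]
 [0.5361 0.6189 0.0898]
 [0.5992 0.6343 0.0943]]
top blue 267 [0.5502 0.267  0.13  ] -0.4715259208622906
top white 458 [ 0.567  -0.0944  0.131 ] -0.4710848951909139
top [('grip', [(array([ 0.5819, -0.3338,  0.3252]), 0.84)]), ('basket', [(array([ 0.5789, -0.4259, -0.409 ]), 0.78)]), ('tub_blue_mouth', [(array([ 0.5506,  0.2703, -0.4697]), 0.58)])]
```

Rail yaw is about 2.6° (centre line x = 0.561 − 0.0456y). The grip is at (0.576, −0.334, 0.329), its height matching the text, and the blue mouth is near y = 0.267. I'll hover over the grip first.

```bash
python3 -m jog '[[1,-0.02,-0.006,-0.03,0,0,-4],[1,-0.06,-0.018,-0.07,0,0,-9],[1,-0.11,-0.034,-0.11,0,0,-14],[1,-0.165,-0.05,-0.15,0,0,-19],[1,-0.22,-0.066,-0.17,0,0,-23],[1,-0.265,-0.095,-0.17,0,0,-26],[1,-0.305,-0.13,-0.17,0,0,-27.1],[1,-0.345,-0.165,-0.17,0,0,-27.1],[1,-0.385,-0.2,-0.17,0,0,-27.1],[1,-0.425,-0.238,-0.17,0,0,-27.1],[1,-0.465,-0.276,-0.17,0,0,-27.1],[1,-0.505,-0.314,-0.17,0,0,-27.1],[1,-0.535,-0.36,-0.17,0,0,-27.1],[1,-0.56,-0.415,-0.17,0,0,-27.1],[1,-0.58,-0.468,-0.17,0,0,-27.1],[1,-0.6,-0.52,-0.17,0,0,-27.1],[1,-0.62,-0.572,-0.17,0,0,-27.1],[1,-0.638,-0.62,-0.17,0,0,-27.1],[1,-0.653,-0.66,-0.17,0,0,-27.1],[1,-0.663,-0.689,-0.17,0,0,-27.1]]'
python3 - <<'E'
from h import *
np.set_printoptions(precision=4,suppress=True)
im,d=viewer.capture("wrist"); s=bot.read_state(); cv2.imwrite("pics/w1.png",im)
P=cloud("wrist",im,d); hsv=cv2.cvtColor(im,cv2.COLOR_BGR2HSV)
print(s["time_s"],s["position"],s["tcp_rot"],s["joint_positions"],s["force"])
m=((hsv[...,0]<6)|(hsv[...,0]>174))&(hsv[...,1]>180)&(P[...,2]>.25)&(P[...,2]<.4)
Q=P[m]; print(len(Q))
if len(Q):
    t=Q[Q[:,2]>np.median(Q[:,2])-.005]
    print(np.percentile(t,[1,50,99],axis=0)); print(cv2.minAreaRect((t[:,:2]*1000).astype(np.float32)))
print(models.tip_of("wrist","grip")[:2])
E
```

```text
time_s: 3.7
position: [0.5761, -0.3355, 0.4032]
tcp_rot: [[-0.999, -0.044, -0.0], [-0.044, 0.999, 0.0], [0.0, 0.0, -1.0]]
force: [0.2, 0.7, -0.1]
opening: 0.999
grasp_force: 0.0
3.75 [ 0.5755 -0.3395  0.4027] [[-0.9992 -0.0405 -0.0009]
 [-0.0405  0.9992 -0.0036]
 [ 0.001  -0.0035 -1.    ]] [ -40.0161   26.6464   61.6733   -0.1886   91.5857 -132.3422] [ 0.161  -2.2663  0.7457]
3850
[[ 0.5251 -0.3529  0.3396]
 [ 0.5877 -0.3405  0.3436]
 [ 0.6241 -0.3249  0.3452]]
((575.2598876953125, -339.9244689941406), (101.71005249023438, 27.941198348999023), 3.339773416519165)
[{'xyz': [0.5829, -0.3313, 0.3318], 'p': 0.68}, {'xyz': [0.5524, 0.2692, -0.4693], 'p': 0.39}]
```

```bash
python3 -m jog '[[1,0,-0.002,0.015,0,0,0],[1,0,-0.002,0.035,0,0,0],[1,0,-0.002,0.058,0,0,0],[1,0,-0.002,0.074,0,0,0],[1,0,-0.002,0.082,0,0,0],[1,0,-0.002,0.082,0,0,0],[0.2,0,-0.002,0.082,0,0,0],[0,0,-0.002,0.082,0,0,0],[0,0,-0.002,0.082,0,0,0],[0,0,-0.002,0.082,0,0,0],[0,0,-0.002,0.082,0,0,0]]'
python3 - <<'E'
from h import *
np.set_printoptions(precision=4,suppress=True)
im,d=viewer.capture("side"); s=bot.read_state(); cv2.imwrite("pics/s2.png",im)
print(s["time_s"],s["position"],s["force"],s["moment"],s["opening"],s["grasp_force"])
for t in ("basket","grip","pin"): print(t,models.tip_of("side",t)[:1])
E
```

```text
time_s: 5.18
position: [0.5767, -0.3354, 0.3216]
tcp_rot: [[-0.999, -0.045, 0.0], [-0.045, 0.999, -0.0], [-0.0, -0.0, -1.0]]
force: [-0.4, -0.2, -0.6]
opening: 0.516
grasp_force: 0.0
5.225 [ 0.5767 -0.3353  0.3216] [-1.1864 -0.8496 -0.4022] [0.0756 0.0224 0.0041] 0.4752497104472089 0.0
basket [{'xyz': [0.5815, -0.4293, -0.4077], 'p': 0.68}]
grip [{'xyz': [0.5787, -0.3326, 0.3251], 'p': 0.62}]
pin []
```

View pics/s2.png

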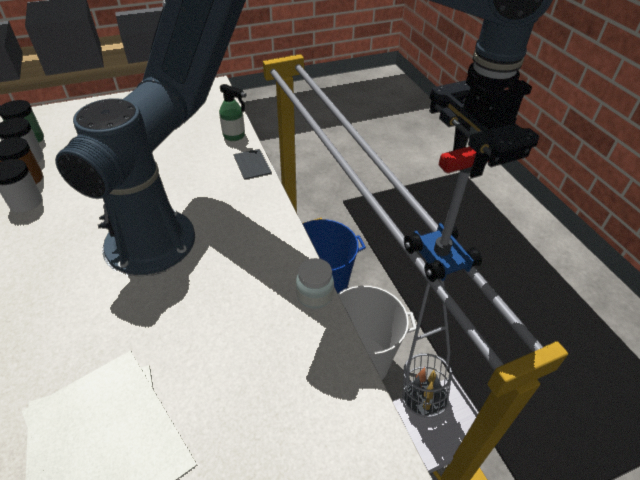

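```bash
python3 -m jog '[[0,0,0,0,0,0,0],[0,0,0,0,0,0,0],[0,0,0,0,0,0,0]]'
cat > plan.py <<'E'
import numpy as np
from scipy.optimize import lsq_linear, minimize
W=4.95; L=0.4; DT=.125
def resid(v,dt0,th0,w0,v0=0,t_drop=None):
    # v: row velocities; pendulum complex state z=w+i*W*th at end ; linear
    pass
def sim(p,sdrop=None,th0=-.21,w0=0,lead=0.,sub=50):
    """p: cumulative positions at row ends (m). returns theta trace, final th,w"""
    p=np.r_[0,p]; v=np.diff(p)/DT; th,w=th0,w0; s=0; free=sdrop is None; vp=0; tr=[]; h=DT/sub
    for _ in range(int(lead/h)): w-=9.81/L*np.sin(th)*h; th+=w*h
    for k,vk in enumerate(v):
        # velocity ramps over the row-change in 40 ms
        for j in range(sub):
            a=(vk-vp)/.04 if j*h<.04 else 0
            s+=vk*h
            if not free and s>=sdrop: free=True
            if free:
                w-=(9.81/L*np.sin(th)+a/L*np.cos(th))*h; th+=w*h
            tr.append(th)
        vp=vk
    w-=(-vp)/L*0 # leave
    return np.array(tr),th,w
def amp(th,w): return np.hypot(th,w/W)
E
python3 - <<'E'
from h import *
from plan import *
np.set_printoptions(precision=4,suppress=True)
im,d=viewer.capture("top"); s=bot.read_state()
print(s["time_s"],s["position"],s["opening"],s["grasp_force"],s["force"])
P=cloud("top",im,d)
m=(abs(P[...,2]+.43)<.01)&(P[...,1]<-.2)&(P[...,0]>.4)&(P[...,0]<.75)
Q=P[m]; print("shelf",len(Q),np.percentile(Q,[1,5,50,95,99],axis=0))
# stage-1 plan, averaged over drop positions
N=18; D=.30; drops=[.025,.035,.045,.055]
x0=np.ones(N)*D/N
def cost(x):
    p=np.cumsum(x); dv=np.diff(np.r_[0,x,0])/DT
    c=0
    for sd in drops:
        tr,th,w=sim(np.r_[p,p[-1]],sd,sub=12); c+=amp(th,w)**2*100+np.maximum(abs(tr)-.24,0).max()**2*500
    return c+.3*np.sum(dv**2)+1e3*np.sum(np.maximum(-x,0)**2)*100
r=minimize(cost,x0,method="SLSQP",bounds=[(0,.05)]*N,constraints={"type":"eq","fun":lambda x:x.sum()-D},options={"maxiter":80})
p=np.round(np.cumsum(r.x),3); print(p)
for sd in drops: 
    tr,th,w=sim(np.r_[p,p[-1]],sd); print(sd,amp(th,w),tr.min(),tr.max())
E
```

```text
time_s: 5.75
position: [0.5767, -0.334, 0.3215]
tcp_rot: [[-0.999, -0.046, -0.001], [-0.046, 0.999, 0.002], [0.0, 0.002, -1.0]]
force: [-0.5, 5.1, 2.4]
opening: 0.343
grasp_force: 30.0
5.8 [ 0.5767 -0.334   0.3215] 0.3458437038568907 29.99159149825573 [-0.2718  4.9902  1.1334]Traceback (most recent call last):
  File "<stdin>", line 8, in <module>
    return _quantile_unchecked(
        a, q, axis, out, overwrite_input, method, keepdims, weights)
    return _ureduce(a,
                    func=_quantile_ureduce_func,
    ...<5 lines>...
                    overwrite_input=overwrite_input,
                    method=method)
    r = func(a, **kwargs)
    result = _quantile(arr,
                       quantiles=q,
    ...<2 lines>...
                       out=out,
                       weights=wgt)
    slices_having_nans = np.isnan(arr[-1, ...])
                                  ~~~^^^^^^^^^
IndexError: index -1 is out of bounds for axis 0 with size 0
```

```bash
python3 - <<'E'
from h import *
from plan import *
np.set_printoptions(precision=4,suppress=True,linewidth=150)
def ray(c,u,v,z):
    a=px2w(c,u,v,1.);i=viewer.camera_info(c);o=np.linalg.inv(np.array(i["world_to_cam"]))[:3,3]
    return o+(a-o)*(z-o[2])/(a[2]-o[2])
for u,v in((442,244),(442,222),(505,244),(505,200)): print(ray("top",u,v,-.429))
for u,v in((393,402),(440,470)): print("side",ray("side",u,v,-.429))
N=19; D=.32; drops=[.03,.04,.05,.08]; wt=[2,2,1.5,.7]
def cost(x):
    p=np.cumsum(x); dv=np.diff(np.r_[0,x,0])/DT; c=0
    for sd,k in zip(drops,wt):
        tr,th,w=sim(np.r_[p,p[-1]],sd,sub=12); c+=k*(amp(th,w)**2*100+np.maximum(abs(tr)-.23,0).max()**2*500)
    return c+.3*np.sum(dv**2)
r=minimize(cost,np.ones(N)*D/N,method="SLSQP",bounds=[(0,.05)]*N,constraints={"type":"eq","fun":lambda x:x.sum()-D},options={"maxiter":60})
p=np.round(np.cumsum(r.x),3); print(p)
for sd in drops+[.06]: 
    tr,th,w=sim(np.r_[p,p[-1]],sd); print(sd,amp(th,w),tr.min(),tr.max())
E
```

```text
[ 0.4805 -0.3984 -0.429 ]
[ 0.5549 -0.3986 -0.429 ]
[ 0.4868 -0.6085 -0.429 ]
[ 0.6367 -0.6114 -0.429 ]
side [ 0.5012 -0.406  -0.429 ]
side [ 0.5301 -0.6084 -0.429 ]
[0.017 0.034 0.051 0.067 0.084 0.101 0.118 0.135 0.152 0.168 0.185 0.202 0.219 0.236 0.253 0.269 0.286 0.303 0.32 ]
0.03 0.14468384359698502 -0.21 0.21026410753531974
0.04 0.15795600422356262 -0.21 0.20970980052149588
0.05 0.1794371289124706 -0.21 0.20914906739988814
0.08 0.2515923251181921 -0.2123966104762312 0.2440873332761282
0.06 0.20704365596129456 -0.21062315943978535 0.20962728940362274
```

```bash
cat >> plan.py <<'E'
def plan(N,D,t0,z0,v0=0.,reg=1.,vmax=.35,vmin=0.,nfree=0,settle=0):
    """rows 0..N-1 velocities (start at t=0, previous velocity v0), state z0=th+i*w/W at time t0 (<=0 or within);
    stop after row N-1. returns cumulative positions"""
    M=np.zeros((N+1,N)); 
    for k in range(N): M[k,k]+=1; M[k+1,k]-=1
    b=np.zeros(N+1); b[0]=-v0   # dv = M v + b
    T=N*DT; tt=np.arange(N+1)*DT+.02
    ph=np.exp(-1j*W*(T-tt))*(-1j/(L*W)); ph[tt<t0]=0
    zr=ph@M; zc=z0*np.exp(-1j*W*(T-t0))+ph@b
    A=np.vstack([zr.real*1e3,zr.imag*1e3,np.ones(N)*DT*1e4,reg*M])
    y=np.r_[-zc.real*1e3,-zc.imag*1e3,D*1e4,-reg*b]
    v=lsq_linear(A,y,bounds=(vmin,vmax)).x
    return np.cumsum(v)*DT
E
python3 - <<'E'
from plan import *
np.set_printoptions(precision=3,suppress=True,linewidth=150)
pre=np.array([.006,.018,.032])
for N in (12,14,16,17):
  for D in (.25,.30):
    q=plan(N,D-.032,.055,-.21+0j,v0=.112)
    p=np.round(np.r_[pre,pre[-1]+q],3); print(N,D,p)
    for sd in (.033,.038,.045,.055):
        tr,th,w=sim(np.r_[p,p[-1]],sd); print("   ",sd,round(amp(th,w),3),tr.min().round(3),tr.max().round(3))
E
```

```text
12 0.25 [0.006 0.018 0.032 0.043 0.056 0.076 0.106 0.143 0.181 0.214 0.236 0.248 0.25  0.25  0.25 ]
    0.033 0.055 -0.21 0.128
    0.038 0.013 -0.21 0.12
    0.045 0.087 -0.21 0.135
    0.055 0.177 -0.21 0.197
12 0.3 [0.006 0.018 0.032 0.047 0.067 0.094 0.13  0.171 0.214 0.25  0.278 0.293 0.299 0.3   0.3  ]
    0.033 0.045 -0.21 0.124
    0.038 0.007 -0.21 0.124
    0.045 0.054 -0.21 0.137
    0.055 0.101 -0.21 0.158
14 0.25 [0.006 0.018 0.032 0.043 0.055 0.076 0.105 0.142 0.18  0.213 0.235 0.247 0.249 0.249 0.249 0.249 0.25 ]
    0.033 0.054 -0.21 0.128
    0.038 0.014 -0.21 0.119
    0.045 0.091 -0.21 0.136
    0.055 0.191 -0.21 0.208
14 0.3 [0.006 0.018 0.032 0.047 0.066 0.093 0.129 0.17  0.212 0.249 0.276 0.292 0.298 0.299 0.299 0.299 0.3  ]
    0.033 0.046 -0.21 0.123
    0.038 0.008 -0.21 0.123
    0.045 0.054 -0.21 0.135
    0.055 0.108 -0.21 0.162
16 0.25 [0.006 0.018 0.032 0.043 0.055 0.072 0.098 0.129 0.163 0.193 0.215 0.227 0.23  0.23  0.23  0.231 0.236 0.243 0.25 ]
    0.033 0.052 -0.21 0.145
    0.038 0.017 -0.21 0.136
    0.045 0.095 -0.21 0.141
    0.055 0.195 -0.21 0.186
16 0.3 [0.006 0.018 0.032 0.047 0.064 0.087 0.118 0.154 0.192 0.226 0.252 0.269 0.277 0.278 0.278 0.28  0.286 0.294 0.3  ]
    0.033 0.045 -0.21 0.14
    0.038 0.007 -0.21 0.137
    0.045 0.055 -0.21 0.139
    0.055 0.123 -0.21 0.157
17 0.25 [0.006 0.018 0.032 0.044 0.056 0.073 0.095 0.122 0.151 0.178 0.197 0.208 0.212 0.212 0.212 0.214 0.221 0.231 0.242 0.25 ]
    0.033 0.052 -0.21 0.162
    0.038 0.008 -0.21 0.155
    0.045 0.083 -0.21 0.155
    0.055 0.184 -0.21 0.181
17 0.3 [0.006 0.018 0.032 0.046 0.062 0.082 0.108 0.139 0.172 0.202 0.227 0.242 0.251 0.254 0.256 0.261 0.269 0.28  0.292 0.3  ]
    0.033 0.049 -0.21 0.156
    0.038 0.004 -0.21 0.152
    0.045 0.061 -0.21 0.152
    0.055 0.133 -0.21 0.165
```

```bash
python3 -m jog '[[0,0,0.006,0,0,0,0],[0,0,0.018,0,0,0,0],[0,0,0.032,0,0,0,0],[0,0,0.047,0,0,0,0],[0,0,0.067,0,0,0,0],[0,0,0.094,0,0,0,0],[0,0,0.130,0,0,0,0],[0,0,0.171,0,0,0,0],[0,0,0.214,0,0,0,0],[0,0,0.250,0,0,0,0],[0,0,0.278,0,0,0,0],[0,0,0.293,0,0,0,0],[0,0,0.299,0,0,0,0],[0,0,0.3,0,0,0,0],[0,0,0.3,0,0,0,0]]'
cat > obs.py <<'E'
from h import *
import sys
np.set_printoptions(precision=4,suppress=True,linewidth=150)
n=int(sys.argv[1]); cam=sys.argv[2]; T=[];Y=[]
for k in range(n):
    s=bot.read_state(); im,d=viewer.capture(cam)
    r=models.tip_of(cam,"basket")
    r=[q for q in r if abs(q["xyz"][0]-.57)<.06 and q["xyz"][2]<-.3]
    if r: T.append(s["time_s"]); Y.append(r[0]["xyz"][1])
    if k==0 and len(sys.argv)>3: cv2.imwrite(sys.argv[3],im)
s=bot.read_state(); T=np.array(T);Y=np.array(Y); t1=s["time_s"]; W=4.95
def fit(T,Y):
    A=np.c_[np.ones_like(T),np.cos(W*(T-t1)),np.sin(W*(T-t1))]
    return np.linalg.lstsq(A,Y,rcond=None)[0],A
c,A=fit(T,Y); e=Y-A@c; k=abs(e)<max(.006,2*np.std(e)); c,A=fit(T[k],Y[k]); e=Y[k]-A@c
print("t",t1,"tcp",s["position"],"force",s["force"],"grip",s["opening"],s["grasp_force"])
print(np.c_[T,Y].T)
print("mean y",c[0],"th",c[1]/.45,"w/W",c[2]/.45,"amp",np.hypot(c[1],c[2])/.45,"rms mm",e.std()*1e3,"n",k.sum())
E
python3 obs.py 13 side pics/s3.png
```

```text
time_s: 7.68
position: [0.5631, -0.0364, 0.3214]
tcp_rot: [[-0.999, -0.045, -0.001], [-0.045, 0.999, -0.001], [0.001, -0.0, -1.0]]
force: [-0.6, -2.5, -1.3]
opening: 0.342
grasp_force: 30.0
t 8.975 tcp [ 0.5631 -0.0356  0.3214] force [-0.9503 -4.1365 -3.0915] grip 0.3424977965531372 29.999263621866703
[[ 7.675   7.775   7.875   7.975   8.075   8.175   8.275   8.375   8.475   8.575   8.675   8.775   8.875 ]
 [-0.044  -0.0434 -0.0472 -0.0424 -0.0406 -0.0377 -0.0311 -0.0284 -0.0264 -0.0273 -0.0309 -0.0346 -0.0371]]
mean y -0.036134407310244025 th -0.015100054258460446 w/W -0.014494732592006234 amp 0.020931051371639628 rms mm 1.2023495717000814 n 13
```

```bash
python3 - <<'E'
from plan import *
np.set_printoptions(precision=4,suppress=True,linewidth=150)
z=-.0151-.0145j
for N in (16,18):
    p=np.round(plan(N,.302,-.03,z,vmax=.3),3); print(N,p); tr,th,w=sim(np.r_[p,p[-1]],None,z.real,z.imag*W,lead=.03); print(amp(th,w),tr.min(),tr.max())
E
```

```text
16 [0.005 0.013 0.026 0.044 0.067 0.094 0.125 0.156 0.187 0.215 0.239 0.259 0.275 0.288 0.297 0.302]
0.003267229962060743 -0.04947356384044998 0.054530719338821955
18 [0.004 0.011 0.021 0.035 0.052 0.073 0.097 0.125 0.153 0.181 0.206 0.229 0.248 0.264 0.278 0.289 0.297 0.302]
0.002716106656755284 -0.040298937309326446 0.040143109271123564
```

```bash
python3 -m jog '[[0,0,0.004,0,0,0,0],[0,0,0.011,0,0,0,0],[0,0,0.021,0,0,0,0],[0,0,0.035,0,0,0,0],[0,0,0.052,0,0,0,0],[0,0,0.073,0,0,0,0],[0,0,0.097,0,0,0,0],[0,0,0.125,0,0,0,0],[0,0,0.153,0,0,0,0],[0,0,0.181,0,0,0,0],[0,0,0.206,0,0,0,0],[0,0,0.229,0,0,0,0],[0,0,0.248,0,0,0,0],[0,0,0.264,0,0,0,0],[0,0,0.278,0,0,0,0],[0,0,0.289,0,0,0,0],[0,0,0.297,0,0,0,0],[0,0,0.302,0,0,0,0],[0,0,0.302,0,0,0,0]]'
python3 obs.py 12 top pics/t4.png
python3 - <<'E'
from h import *
from scipy.optimize import least_squares
for c in ("top","side"):
    im,d=viewer.capture(c); P=cloud(c,im,d); hsv=cv2.cvtColor(im,cv2.COLOR_BGR2HSV)
    cv2.imwrite(f"pics/{c}5.png",im)
    q=(abs(hsv[...,0].astype(int)-112)<12)&(hsv[...,1]>120)&(abs(P[...,2]+.47)<.008)&(P[...,0]>.35)&(P[...,1]>.1); R=P[q]
    f=least_squares(lambda x:np.hypot(R[:,0]-x[0],R[:,1]-x[1])-.134,[.55,.267],loss="soft_l1",f_scale=.004)
    B=models.tip_of(c,"basket")[:1]; M=models.tip_of(c,"tub_blue_mouth")[:1]
    print(c,len(R),f.x,"basket",B,"mouth",M)
E
```

```text
time_s: 11.35
position: [0.5492, 0.2669, 0.3214]
tcp_rot: [[-0.999, -0.045, -0.001], [-0.045, 0.999, 0.001], [0.001, 0.002, -1.0]]
force: [-2.5, 0.0, -2.8]
opening: 0.341
grasp_force: 30.0
t 12.55 tcp [0.5493 0.2662 0.3215] force [-3.2174  4.2659 -4.8833] grip 0.34411464508738 29.999822806566954
[[11.35   11.45   11.55   11.65   11.75   11.85   11.95   12.05   12.15   12.25   12.35   12.45  ]
 [ 0.2684  0.2735  0.2718  0.2665  0.2677  0.2686  0.2673  0.268   0.2653  0.2663  0.2696  0.2686]]
mean y 0.2685454552671283 th 0.00326257349861899 w/W 0.003148855060085744 amp 0.004534277673821769 rms mm 1.669580420691477 n 12
top 214 [0.55014001 0.27149479] basket [{'xyz': [0.5508, 0.2693, -0.4205], 'p': 0.69}] mouth [{'xyz': [0.5499, 0.2718, -0.4673], 'p': 0.75}]
side 131 [0.54641985 0.26327866] basket [{'xyz': [0.5527, 0.2682, -0.4177], 'p': 0.98}] mouth [{'xyz': [0.549, 0.2693, -0.4738], 'p': 0.59}]
```

View pics/top5.png

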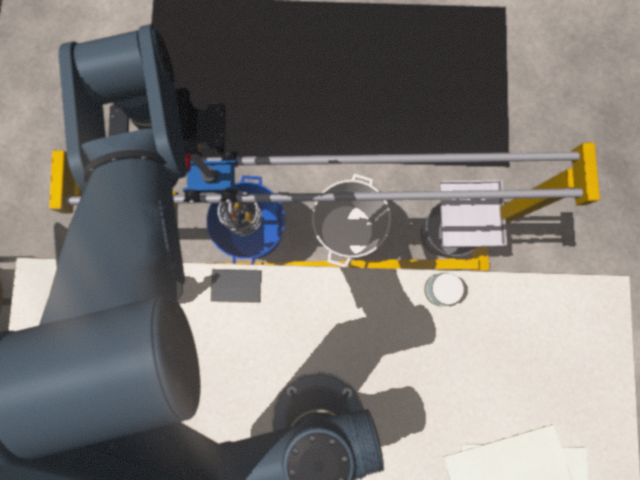

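View pics/side5.png

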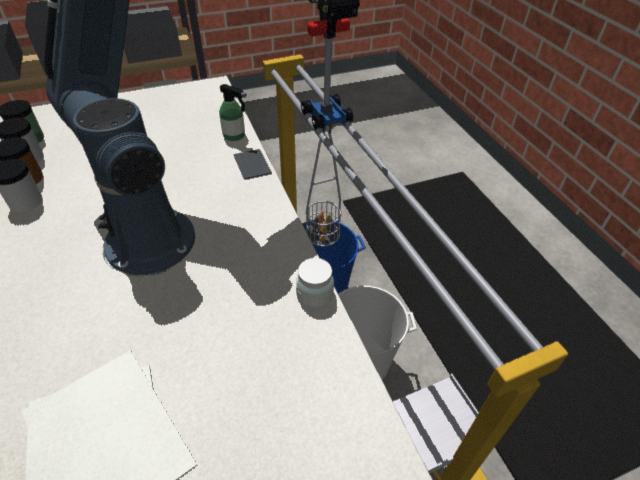

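Basket hangs at about (240,213) over the blue tub in the top view and (323,225) in the side view. Its swing is about 0.005 rad and the centring agrees within ~2 mm. Now I'll dwell.

```bash
for i in 1 2; do python3 -m jog '[[0,0,0,0,0,0,0],[0,0,0,0,0,0,0],[0,0,0,0,0,0,0],[0,0,0,0,0,0,0],[0,0,0,0,0,0,0],[0,0,0,0,0,0,0],[0,0,0,0,0,0,0],[0,0,0,0,0,0,0],[0,0,0,0,0,0,0],[0,0,0,0,0,0,0],[0,0,0,0,0,0,0],[0,0,0,0,0,0,0],[0,0,0,0,0,0,0],[0,0,0,0,0,0,0],[0,0,0,0,0,0,0],[0,0,0,0,0,0,0],[0,0,0,0,0,0,0],[0,0,0,0,0,0,0],[0,0,0,0,0,0,0],[0,0,0,0,0,0,0]]' | head -2; done
python3 obs.py 10 side
```

```text
time_s: 15.35
position: [0.5493, 0.2662, 0.3214]
time_s: 17.85
position: [0.5493, 0.2662, 0.3214]
t 18.85 tcp [0.5493 0.2662 0.3215] force [-3.6882  4.0101 -5.5079] grip 0.3425665567693441 30.00008499249816
[[17.85   17.95   18.05   18.15   18.25   18.35   18.45   18.55   18.65   18.75  ]
 [ 0.2671  0.266   0.2682  0.2656  0.2637  0.2667  0.263   0.2633  0.2642  0.2665]]
mean y 0.2656920842474643 th 0.0009209919691784936 w/W 0.003603240663886723 amp 0.0037190818072715356 rms mm 1.2059963723590796 n 10
```

```bash
python3 -m jog '[[0,0,0,0.001,0,0,0],[0,0,0,0.003,0,0,0],[0,0,0,0.006,0,0,0],[0,0,0,0.01,0,0,0],[0,0,0,0.015,0,0,0],[0,0,0,0.02,0,0,0],[0,0,0,0.025,0,0,0],[0,0,0,0.03,0,0,0],[0,0,0,0.035,0,0,0],[0,0,0,0.04,0,0,0],[0,0,0,0.045,0,0,0],[0,0,0,0.05,0,0,0],[0,0,0,0.055,0,0,0],[0,0,0,0.06,0,0,0],[0,0,0,0.065,0,0,0],[0,0,0,0.07,0,0,0],[0,0,0,0.075,0,0,0],[0,0,0,0.079,0,0,0],[0,0,0,0.082,0,0,0],[0,0,0,0.083,0,0,0]]'
python3 - <<'E'
from h import *
for c in ("side",):
    im,d=viewer.capture(c); cv2.imwrite("pics/s6.png",im)
    for t in ("grip","basket"): print(t,models.tip_of(c,t)[:1])
E
```

```text
time_s: 21.35
position: [0.5494, 0.2662, 0.2404]
tcp_rot: [[-0.999, -0.045, 0.0], [-0.045, 0.999, 0.0], [-0.001, 0.0, -1.0]]
force: [-6.7, 3.3, 3.4]
opening: 0.342
grasp_force: 30.0
grip [{'xyz': [0.5544, 0.2657, 0.2454], 'p': 0.68}]
basket [{'xyz': [0.5512, 0.2659, -0.4969], 'p': 0.75}]
```

```bash
python3 -m jog '[[0,0,0,0.001,0,0,0],[0,0,0,0.004,0,0,0],[0,0,0,0.008,0,0,0],[0,0,0,0.013,0,0,0],[0,0,0,0.019,0,0,0],[0,0,0,0.025,0,0,0],[0,0,0,0.031,0,0,0],[0,0,0,0.037,0,0,0],[0,0,0,0.043,0,0,0],[0,0,0,0.049,0,0,0],[0,0,0,0.055,0,0,0],[0,0,0,0.061,0,0,0],[0,0,0,0.067,0,0,0],[0,0,0,0.073,0,0,0],[0,0,0,0.079,0,0,0],[0,0,0,0.085,0,0,0],[0,0,0,0.09,0,0,0],[0,0,0,0.094,0,0,0],[0,0,0,0.096,0,0,0],[0,0,0,0.097,0,0,0]]'
```

```text
time_s: 24.0
position: [0.5493, 0.2662, 0.1431]
tcp_rot: [[-0.999, -0.045, -0.0], [-0.045, 0.999, -0.0], [0.0, -0.0, -1.0]]
force: [-6.8, 3.4, 4.3]
opening: 0.344
grasp_force: 30.0
```

```bash
python3 -m jog '[[0,0,0,0.001,0,0,0],[0,0,0,0.002,0,0,0],[0,0,0,0.003,0,0,0],[0,0,0,0.004,0,0,0],[0,0,0,0.004,0,0,0]]'
```

```text
time_s: 24.62
position: [0.5494, 0.2663, 0.1413]
tcp_rot: [[-0.999, -0.046, 0.001], [-0.046, 0.999, 0.0], [-0.001, 0.0, -1.0]]
force: [-9.3, 2.2, 14.1]
opening: 0.345
grasp_force: 30.0
```

```bash
python3 -m jog '[[0,0,0,-0.001,0,0,0],[0,0,0,-0.002,0,0,0],[0,0,0,-0.003,0,0,0],[0,0,0,-0.003,0,0,0],[0,0,0,-0.003,0,0,0]]'
python3 -m jog '[[0.4,0,0,0,0,0,0],[0.5,0,0,0,0,0,0],[0.8,0,0,0,0,0,0],[0.9,0,0,0,0,0,0],[0.9,0,0,0,0,0,0],[0.9,0,0,0,0,0,0],[0.9,0,0,0,0,0,0]]'
```

```text
time_s: 25.25
position: [0.5493, 0.2662, 0.1414]
tcp_rot: [[-0.999, -0.045, -0.0], [-0.045, 0.999, -0.0], [0.0, -0.0, -1.0]]
force: [-6.1, 3.2, 1.2]
opening: 0.341
grasp_force: 30.0
time_s: 26.12
position: [0.5495, 0.2661, 0.1405]
tcp_rot: [[-0.999, -0.045, 0.0], [-0.045, 0.999, -0.0], [-0.0, -0.0, -1.0]]
force: [0.1, 0.1, -0.1]
opening: 0.885
grasp_force: 0.0
```

```bash
python3 obs.py 10 side pics/s7.png
```

```text
t 27.125 tcp [0.5495 0.2661 0.1406] force [-0.1259  0.5839 -0.4611] grip 0.8997930213567381 0.0
[[26.125  26.225  26.325  26.525  26.625  26.925  27.025 ]
 [ 0.2654  0.2641  0.2679  0.2669  0.2684  0.266   0.2641]]
mean y 0.26590065308294014 th -0.004180492204140949 w/W -0.0018387471440289853 amp 0.004567001875252297 rms mm 0.9423178206015326 n 7
```

Released, and the basket is quiet. Now I'll retreat straight up.

```bash
python3 -m jog '[[0.9,0,0,-0.004,0,0,0],[0.9,0,0,-0.012,0,0,0],[0.9,0,0,-0.024,0,0,0],[0.9,0,0,-0.04,0,0,0],[0.9,0,0,-0.06,0,0,0],[0.9,0,0,-0.085,0,0,0],[0.9,0,0,-0.11,0,0,0],[0.9,0,0,-0.135,0,0,0],[0.9,0,0,-0.15,0,0,0],[0.9,0,0,-0.16,0,0,0],[0.9,0,0,-0.16,0,0,0],[0.9,0,0,-0.16,0,0,0]]'
python3 obs.py 8 side pics/s8.png
python3 -c "
from h import *
for t in ('grip','tub_blue_mouth','tub_white','basket','spray_bottle','jar','sample_plate'): print(t,models.tip_of('side',t)[:1])"
```

```text
time_s: 28.62
position: [0.549, 0.2659, 0.2996]
tcp_rot: [[-0.999, -0.045, -0.002], [-0.045, 0.999, -0.001], [0.002, -0.0, -1.0]]
force: [0.2, 1.1, -0.9]
opening: 0.9
grasp_force: 0.0
t 29.425 tcp [0.5496 0.2661 0.3006] force [ 0.2957  0.1151 -1.077 ] grip 0.8948323518497179 0.0
[[28.625  28.725  28.825  28.925  29.025  29.125  29.225  29.325 ]
 [ 0.2675  0.2647  0.2646  0.2669  0.2691  0.267   0.2686  0.2653]]
mean y 0.2663288751826371 th 0.00024490081427446924 w/W -0.0024881524302486145 amp 0.0025001757788172384 rms mm 1.4440542538670211 n 8
grip [{'xyz': [0.5515, 0.2674, -0.5961], 'p': 0.65}]
tub_blue_mouth [{'xyz': [0.5479, 0.2665, -0.4742], 'p': 0.89}]
tub_white [{'xyz': [0.57, -0.0975, -0.749], 'p': 0.7}]
basket [{'xyz': [0.5542, 0.2653, -0.5964], 'p': 0.77}]
spray_bottle [{'xyz': [0.294, 0.372, -0.001], 'p': 0.58}]
jar [{'xyz': [0.313, -0.2862, 0.0001], 'p': 0.61}]
sample_plate [{'xyz': [0.3089, 0.2081, -0.0021], 'p': 0.75}]
```

View pics/s8.png

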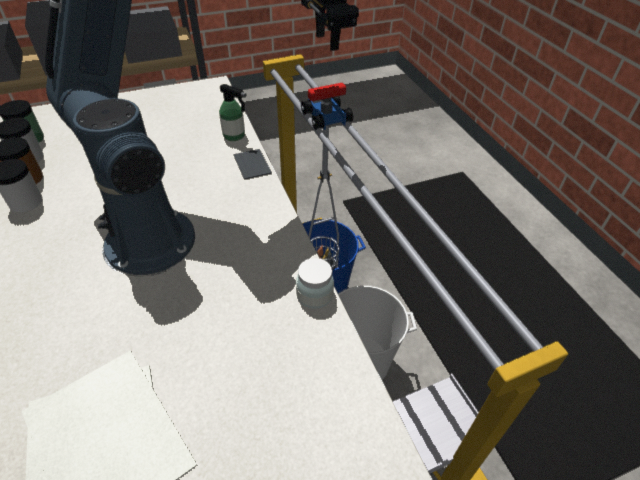

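The grip at (327,91) sits low over the trolley and the basket is inside the blue tub at about (325,245). The gripper is clear, and the bottle, jar and plate are in place.

```bash
python3 -c "
from rig import workorder
print(workorder.hand_in())"
```

```text
the job is handed in; nothing more can be done
None
```

I handed in the job at about 29.5 s: the basket hung still and centred over the blue tub for about 6 s (swing about 0.005 rad), then was lowered to the bottom stop, released and left hanging quietly; the camera check showed nothing else disturbed.

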